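# Load a gel cassette and set the clamp dial

### The arm

A 6-joint arm with a two-finger parallel gripper is mounted at the origin on the work surface. World frame = base frame: x ahead of the robot, y to its left, z up, the work surface at z = 0. Lengths are in m, angles in rad, forces in N, time in s.
With the tool pointing down it reaches from about 0.4 to 0.825 m from the base axis. Payload 7 kg.
Tool frame: the origin (TCP) lies midway between the tips of the shut fingers; the grasp point (between the pads) lies 19 mm behind it; z points along the fingers, y is the line along which they close (so a half turn about z gives the same grasp; the last joint's range is limited). The gripper opens to 88 mm and grips with 3 to 60 N. Pads are 19 mm wide; open, the fingers measure 130 mm over their backs; the gripper's body (78 mm by 193 mm) begins 47 mm behind the grasp point.
Start: joints at [1.406, 0.359, 0.012, 0, -1.224, -0.288], TCP at [0.295, 0.607, 0.206] pointing down, gripper open.
Joint ranges: [-3.07, 3.07], [-1.43, 2.12], [-1.02, 1.25], [-3.03, 1.67], [-3.05, -0], [-3.03, 3.03]. Speed limits (rad/s): [2.39, 2.39, 3.01, 3.14, 3.14, 3.14].

### API

Orientations are given as [roll, pitch, yaw] about the fixed x, y, z axes, in that order (R = Rz(yaw) Ry(pitch) Rx(roll)).
In Python, from station import get_state, grab_frame, calibration, job_done, boxes_of, regions_of, spot_point gives the robot as it stands. The module is installed in compiled form; this text tells all that it offers.
- The arm moves only by the tool arm_command, never from a script. Its argument "commands" is a list of rows, each an object of numbers: "tx", "ty", "tz": the shift along the tool's x, y, z each as a share of 25 cm, from -1 to 1; "twist": the turn about the tool's z as a share of 180 degrees, from -1 to 1. A call has exactly 8 rows; each row is the pose to reach, as a shift and turn from the pose commanded when the call began, along the tool's axes at that moment, turning the shorter way round; what a row does not reach only later rows make up. A row lasts 1/12 s, in which the tool goes at most 41.7 mm and 7.16 degrees, less where a joint would pass 70% of its speed; a pose out of reach is approached as far as the arm can. A call with a number of a shift or a turn outside -1 to 1 is refused whole. A call with a gripper value outside its range is refused whole. "claw" is the opening, from 0 (shut) to 1 (fully open), set as the call begins (left out, the last holds). The fingers move at their own pace and stop on an object; "grip_force" is the grip in N (left out, the last holds). Time passes only in rows, so rows that repeat a pose let the fingers close, or fill a call up. It gives the time, the measured TCP pose, the force, the opening and the grip force at its end, in the units of the state.
- get_state(): the state, without advancing time (a new reading comes with each control period).
- grab_frame(name): name is "side" or "top" or "wrist"; returns the picture (420x560x3 uint8, red, green, blue); there is no depth.
- calibration(name): a dict with "camera_matrix" (3x3 intrinsics, pixels), "extrinsics" (4x4, takes a point from camera to world coordinates). Camera axes: x right, y down, z forward; pixel columns grow to the right and rows downward; lengths in m; the calibration is good to about 2 mm. The wrist camera is an equidistant fisheye: a pixel r from the principal point sees the ray r / f radians off the axis. A picture is of the moment at which its call begins: read the wrist's pose just before it. calibration takes no time and is no camera call; for the wrist camera it gives the pose at the moment of the call.
- job_done(): hands the job in; it is judged then, once.
Trained networks look in the newest picture that a camera, given by its name, has taken for a name from the list of things; names that differ only in an ending like _2 or _b are one class to them, and where a whole thing is asked for, a point or a joint stands for the part that bears it (a point fixed in the world has none). Each returns a list of dicts, best first, with "score" (0 to 1); they miss things now and then, are a little off and sometimes report something else, mostly with a low value. They report only what shows in the picture. A call takes as long as a camera call.
- boxes_of(query, camera): "rect" ([left, top, right, bottom] in pixels, round what is visible of it).
- regions_of(query, camera): "region" (420x560 bool, what is visible of it) and "rect" ([left, top, right, bottom] in pixels, round what is visible of it).
- spot_point(query, camera): "uv" ([column, row] in pixels: a listed point, or the origin of a listed thing).
The state is a dict: "t": time; "q": joint angles; "qd": joint speeds; "joint_efforts": joint torques, N m; "eef_pos": TCP position; "ee_rot": TCP orientation; "force": force on the tool from outside, world axes, zero at the start; "moment": the same for the moment, N m; "width": finger opening in m; "gripper_force": force on a finger pad.
Only numpy, scipy, OpenCV 4.12 (cv2) and the standard library are available. Lean on these libraries where they do the work, as an engineer would, in place of code of your own. Each camera call takes 0.05 s, during which the arm holds its last target. There are 200 camera calls.

### The job

Take the tall gel cassette out of the draining rack and lower it, without dropping it, fully down into the free slot of the casting stand, standing on edge and released. Then push the post on the clamp dial round, either way, until the dial's pointer line is opposite the steel tab, and leave it there. Leave the other cassette, the blank plate, the bottle and the tube rack where they are, upright.

Things in the scene. Friction and masses are not known exactly. Their poses are not given: they have to be found in the camera images.
- cassette: The gel cassette to load: flat grey frame with a greenish glass window, 90 (its x) by 10 thick (its y) by 90 high (its z) mm, 0.1 to 0.2 kg. Starts standing on edge in one of the three slots of the draining rack. Origin: centre of its lower edge. Pinch it across its 10 mm thickness at the middle of the top edge, from above. The two ways round (turned half a turn about z) are alike.
- rack: Fixed white draining rack, base 120 (x) by 160 (y) by 10 mm high, origin under its centre. Three slots along its x at y = -50, 0, +50 mm, each 96 long and 14 wide inside; slot floor 10 mm and wall tops 34 mm above the table. One slot is empty.
- blank: Bystander: plain grey plate 90 x 10 x 60 mm high with no window, standing in another slot of the draining rack. Origin: centre of its lower edge.
- stand: Fixed casting stand: white base plate 150 (x) by 280 (y) by 12 mm high, origin under its centre. Two slots along its x at y = -50 and -105 mm, each 96 long and 14 wide inside; slot floor 12 mm and wall tops 47 mm above the table, so 35 mm deep. The clamp dial is at y = +70 mm.
- bay: The free slot of the stand (one of the two, it varies): black sealing strip on the slot floor. Origin: centre of the slot floor, 12 mm above the table; x along the slot, y across it. The cassette is seated when its origin is here.
- neighbour: Bystander: a second cassette like the first, already standing in the stand's other slot; its top edge is 102 mm above the table. Origin: centre of its lower edge.
- dial (a joint): Angle of the clamp dial in rad, growing counter-clockwise from above, no stop in reach either way (starts 1.4 to 4.9; limits -6.6 and 12.6). At 0 the pointer points to the stand's -x. The pointer lines up with the tab when this equals the yaw of mark relative to stand, or that plus or minus 2 pi. It turns stiffly (0.08 N m of friction, about 2 N at the post) and stays where it is left.
- dial_axis (a point): Point on the vertical axis of the dial, at the top face of its black disc, 26 mm above the table. The disc has 50 mm radius and is 14 mm thick.
- post_top (a point): Centre of the top of the steel post on the dial, 58 mm above the table. The post is upright, 14 mm in diameter, 32 mm high above the disc, 36 mm from the dial axis, and stands on the pointer line.
- pointer (a point): Outer end of the white pointer line, on the top rim of the disc 50 mm from the dial axis; it turns with the dial and lies in the direction of the post.
- mark: Steel index tab fixed beside the dial's rim, 6 mm wide, 16 mm high (its top 28 mm above the table), from 53 to 68 mm from the dial axis; set in a new place each time. Origin: on the dial axis, 12 mm above the table; its own -x points from the axis to the tab.
- mark_tip (a point): Where the pointer's end must come: on the disc's rim, 50 mm from the dial axis, in the direction of the steel tab.
- bottle: Bystander: white bottle, 60 mm in diameter, 180 mm high, standing on the table beyond the stand, as seen from the robot. Origin: centre of its underside.
- tubes: Bystander: orange rack of small tubes, 50 (x) by 110 (y) by 42 mm high, on the table on the robot's side of the stand. Origin: centre of its underside.

How it is judged:
On the way, in this order (a step that is already met when the one before it is completed fails the run):
1. the cassette stands fully down in the free slot of the stand, released (distance between cassette and bay below 0.006 m and angle between cassette's own z axis and vertical below 0.15 rad and angle between the x axis of cassette and the x axis of bay, either way round below 0.12 rad and contact force between cassette and the fingers below 0.1 N), for 0.2 s.
2. the dial's pointer is opposite the steel tab (horizontal distance between pointer and mark_tip below 0.006 m and velocity of joint dial between -0.05 and 0.05 rad/s), for 0.2 s.
At the end, for the whole second after the job is handed in: Cassette in the free slot, foot within 6 mm of the floor's centre, upright within 0.15 rad, in line within 0.12 rad, released, still; dial still, pointer end within 6 mm of the tab's line; bystanders within 20 mm of their starts, upright within 0.2 rad (all of step 1 and all of step 2 and linear speed of cassette below 0.02 m/s and distance of each of neighbour, blank, bottle, tubes from where it was at the start of the episode below 0.02 m and angle between each of neighbour, blank, bottle, tubes's own z axis and vertical below 0.2 rad); the robot touches nothing.
It fails at once if the other cassette is shifted more than 20 mm or tipped (distance of neighbour from where it was at the start of the episode above 0.02 m or angle between neighbour's own z axis and vertical above 0.35 rad).
It fails at once if the blank plate is shifted more than 20 mm or tipped (distance of blank from where it was at the start of the episode above 0.02 m or angle between blank's own z axis and vertical above 0.35 rad).
It fails at once if the bottle is shifted more than 20 mm or tipped (distance of bottle from where it was at the start of the episode above 0.02 m or angle between bottle's own z axis and vertical above 0.35 rad).
It fails at once if the tube rack is shifted more than 20 mm or tipped (distance of tubes from where it was at the start of the episode above 0.02 m or angle between tubes's own z axis and vertical above 0.35 rad).
It fails at once if the cassette is dropped (falls free faster than 0.45 m/s, about 10 mm) (contact force between cassette and the fingers below 0.1 N and linear speed of cassette above 0.45 m/s).
It also fails if it takes over 64 s, if anything falls off the work surface, if the arm or the gripper's body presses on something with over 40 N, if the wrist force passes 120 N, or if a joint passes its speed limit or range.

## Working session

There is one attempt and no reset: what is moved stays moved. The work goes in short steps, Python scripts to look and compute and a tool call to move; the robot and the scene stay as the last step left them, time stands still between calls to the robot, and variables do not carry over. Pictures are saved under pics/ and viewed, at most 10 in all, crops included, and the job is handed in when it is done.

Besides the shell and the picture viewer there is one more tool, called as name(argument=value, ...) on one line, values as JSON. arm_command: Moves the arm, as the interface text tells. Shift numbers are shares of 25 cm and turn numbers shares of 180 degrees, none past 1 either way. Its arguments: {"type":"object","properties":{"commands":{"type":"array"},"claw":{"type":"number"},"grip_force":{"type":"number"}},"required":["commands"]}

```bash
mkdir -p pics; cat > h.py <<'E'
import numpy as np, cv2
from station import *
from scipy.spatial.transform import Rotation as R
def ray(cam,uv,cal=None):
    c=cal or calibration(cam);K=np.array(c["camera_matrix"]);T=np.array(c["extrinsics"])
    a=(uv[0]-K[0,2])/K[0,0];b=(uv[1]-K[1,2])/K[1,1]
    if cam=="wrist":
        r=np.hypot(a,b);s=np.sin(r)/r if r>1e-9 else 1;d=np.array([a*s,b*s,np.cos(r)])
    else: d=np.array([a,b,1.])
    return T[:3,3],T[:3,:3]@d
def atz(cam,uv,z,cal=None):
    o,d=ray(cam,uv,cal);return o+d*(z-o[2])/d[2]
def save(cam,name):
    im=grab_frame(cam);cv2.imwrite(f"pics/{name}.png",im[:,:,::-1]);return im
E
python3 - <<'E'
from h import *
np.set_printoptions(precision=3,suppress=True)
s=get_state();print(s["t"],s["eef_pos"],s["ee_rot"])
Z=dict(cassette=.055,rack=0,blank=.01,stand=0,bay=.012,neighbour=.012,dial_axis=.026,post_top=.058,pointer=.026,mark_tip=.026,bottle=0,tubes=0)
ims=[save(c,c+"0") for c in("top","side")]
cv2.imwrite("pics/both.png",cv2.resize(np.hstack(ims)[:,:,::-1],(800,300)))
for c in("top","side"):
    print(c,calibration(c)["extrinsics"])
    for n,z in Z.items():
        for p in spot_point(n,c)[:2]: 
            print(c,n,p["score"],np.round(p["uv"]),atz(c,p["uv"],.01 if n=="cassette" else z)[:2])
E
```

```text
0.0 [0.295 0.606 0.205] [ 3.14  -0.    -0.453]
top [[-0.02  -0.994  0.104  0.451]
 [-0.999  0.023  0.026  0.016]
 [-0.028 -0.103 -0.994  1.199]
 [ 0.     0.     0.     1.   ]]
top cassette 0.7 [198. 226.] [0.537 0.223]
top rack 0.59 [176. 230.] [0.53  0.276]
top stand 0.77 [355. 204.] [ 0.581 -0.141]
top bay 0.63 [400. 209.] [ 0.565 -0.241]
top bay 0.29 [324. 207.] [ 0.574 -0.068]
top neighbour 0.67 [379. 207.] [ 0.572 -0.193]
top dial_axis 0.67 [324. 207.] [ 0.574 -0.068]
top post_top 0.9 [320. 191.] [ 0.607 -0.057]
top pointer 0.96 [311. 188.] [ 0.618 -0.038]
top mark_tip 0.55 [316. 224.] [ 0.535 -0.048]
top mark_tip 0.54 [385. 146.] [ 0.711 -0.21 ]
top tubes 0.84 [374. 261.] [ 0.451 -0.18 ]
side [[ 0.748 -0.44   0.497  0.183]
 [-0.663 -0.49   0.565 -0.417]
 [-0.005 -0.753 -0.659  0.574]
 [ 0.     0.     0.     1.   ]]
side cassette 0.56 [198. 190.] [0.527 0.222]
side rack 0.96 [186. 183.] [0.527 0.271]
side blank 0.69 [189. 186.] [0.52  0.245]
side blank 0.6 [188. 175.] [0.541 0.282]
side stand 0.91 [336. 281.] [ 0.57  -0.142]
side stand 0.67 [312. 218.] [ 0.655 -0.003]
side neighbour 0.93 [358. 292.] [ 0.571 -0.189]
side dial_axis 0.95 [313. 248.] [ 0.579 -0.076]
side post_top 0.72 [316. 220.] [ 0.607 -0.052]
side pointer 0.78 [316. 225.] [ 0.624 -0.039]
side pointer 0.46 [359. 294.] [ 0.56  -0.199]
side mark_tip 0.62 [199. 192.] [0.516 0.196]
side mark_tip 0.53 [284. 247.] [ 0.54 -0.04]
side bottle 0.97 [418. 262.] [ 0.714 -0.213]
side tubes 0.89 [304. 339.] [ 0.448 -0.186]
```

View pics/top0.png

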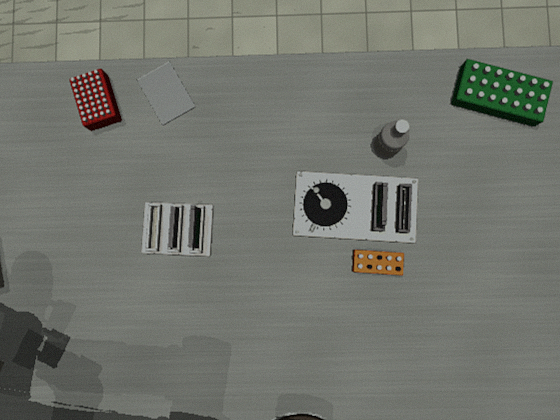

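View pics/side0.png

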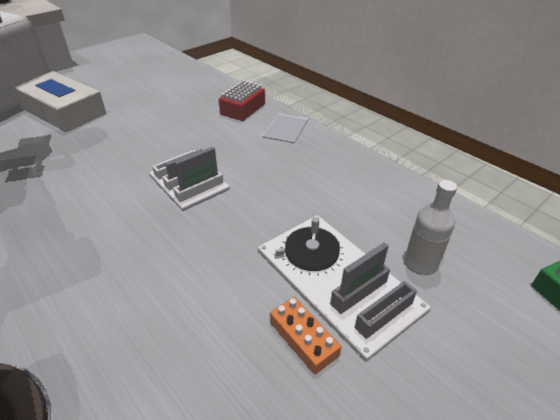

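The top view shows the rack at (178,229), with the cassette in its right slot at col 198, the blank in the middle and the left slot empty. The stand shows the dial at (325,204), the neighbour at col 379 and the free bay at col 403. The tab is near (313,228). The side view agrees. Next I'll get the yaws.

```bash
python3 - <<'E'
from h import *
np.set_printoptions(precision=4,suppress=True)
grab_frame("top")
def rect(q,z):
    r=regions_of(q,"top")[0]
    c,_=cv2.findContours(r["region"].astype(np.uint8),0,1);c=max(c,key=cv2.contourArea)[:,0]
    P=np.array([atz("top",u,z)[:2] for u in c],np.float32)*1000
    m=cv2.minAreaRect(P);print(q,r["score"],r["rect"],[np.round(v,1) for v in m])
rect("stand",.012);rect("rack",.010);rect("cassette",.1);rect("neighbour",.102);rect("blank",.07);rect("bay",.047);rect("dial",.026);rect("mark",.028);rect("tubes",.042)
s=get_state();T=np.array(calibration("wrist")["extrinsics"])
Rt=R.from_euler("xyz",s["ee_rot"]).as_matrix()
print(Rt.T@(T[:3,3]-s["eef_pos"]),"\n",Rt.T@T[:3,:3]);print(calibration("wrist")["camera_matrix"])
E
```

```text
stand 0.72 [294.0, 170.5, 421.2, 241.8] [array([ 574.1, -139.7]), array([281.8, 151.6]), np.float64(85.4)]
rack 0.61 [138.2, 201.0, 215.1, 256.2] [array([532. , 271.9]), array([161. , 122.8]), np.float64(85.6)]
cassette 0.56 [187.5, 204.7, 202.0, 250.3] [array([529.7, 215.6]), array([23.4, 89.6]), np.float64(86.1)]
neighbour 0.64 [377.0, 185.2, 387.4, 227.8] [array([ 567.3, -182.8]), array([21.1, 94.3]), np.float64(85.8)]
blank 0.73 [168.2, 205.9, 179.0, 247.2] [array([531.7, 267.7]), array([22.1, 90.1]), np.float64(87.9)]
bay 0.57 [400.1, 188.2, 406.0, 227.2] [array([ 563. , -238.5]), array([ 5. , 84.8]), np.float64(85.6)]
dial 0.75 [304.1, 180.8, 346.5, 224.7] [array([579.4, -67.4]), array([95.1, 98.1]), np.float64(88.5)]Traceback (most recent call last):
  File "<stdin>", line 9, in <module>
  File "<stdin>", line 5, in rect
IndexError: list index out of range
```

arm_command(commands=[{"tx": 0.1,"ty": 0.06,"twist": -0.02},{"tx": 0.22,"ty": 0.14,"twist": -0.04},{"tx": 0.35,"ty": 0.22,"twist": -0.06},{"tx": 0.48,"ty": 0.3,"twist": -0.08},{"tx": 0.61,"ty": 0.38,"twist": -0.1},{"tx": 0.74,"ty": 0.46,"twist": -0.119},{"tx": 0.87,"ty": 0.54,"twist": -0.119},{"tx": 0.95,"ty": 0.6,"twist": -0.119}], claw=0.45, grip_force=25)

```text
invalid input
```

arm_command(commands=[{"tx": 0.1,"ty": 0.06,"tz": 0,"twist": -0.02},{"tx": 0.22,"ty": 0.14,"tz": 0,"twist": -0.04},{"tx": 0.35,"ty": 0.22,"tz": 0,"twist": -0.06},{"tx": 0.48,"ty": 0.3,"tz": 0,"twist": -0.08},{"tx": 0.61,"ty": 0.38,"tz": 0,"twist": -0.1},{"tx": 0.74,"ty": 0.46,"tz": 0,"twist": -0.119},{"tx": 0.87,"ty": 0.54,"tz": 0,"twist": -0.119},{"tx": 0.95,"ty": 0.6,"tz": 0,"twist": -0.119}], claw=0.45, grip_force=25)

```text
t: 2.42
eef_pos: [0.4445, 0.3656, 0.2067]
ee_rot: [-3.141, -0.0, -0.08]
force: [0.5, 0.4, 0.0]
width: 0.0418
gripper_force: 0.0
```

arm_command(commands=[{"tx": 0.05,"ty": 0.07,"tz": 0,"twist": 0},{"tx": 0.12,"ty": 0.17,"tz": 0.03,"twist": 0},{"tx": 0.2,"ty": 0.29,"tz": 0.07,"twist": 0},{"tx": 0.28,"ty": 0.41,"tz": 0.1,"twist": 0},{"tx": 0.34,"ty": 0.5,"tz": 0.12,"twist": 0},{"tx": 0.379,"ty": 0.546,"tz": 0.12,"twist": 0},{"tx": 0.379,"ty": 0.546,"tz": 0.12,"twist": 0},{"tx": 0.379,"ty": 0.546,"tz": 0.12,"twist": 0}])

```text
t: 3.08
eef_pos: [0.5273, 0.2239, 0.1764]
ee_rot: [-3.142, -0.0, -0.081]
force: [0.1, 0.6, -0.1]
width: 0.0397
gripper_force: 0.0
```

```bash
python3 - <<'E'
from h import *
np.set_printoptions(precision=4,suppress=True)
s=get_state();print(s["t"],s["eef_pos"],s["ee_rot"])
cal=calibration("wrist");T=np.array(cal["extrinsics"])
Rt=R.from_euler("xyz",s["ee_rot"]).as_matrix()
print(Rt.T@(T[:3,3]-s["eef_pos"]),"\n",Rt.T@T[:3,:3]);print(cal["camera_matrix"])
save("wrist","w1")
for n,z in dict(cassette=.01,rack=0.,blank=.01).items():
    for p in spot_point(n,"wrist")[:2]: print(n,p["score"],p["uv"],atz("wrist",p["uv"],z,cal))
for q,z in (("cassette",.1),("blank",.07),("rack",.01)):
    for r in regions_of(q,"wrist")[:1]:
        c,_=cv2.findContours(r["region"].astype(np.uint8),0,1);c=max(c,key=cv2.contourArea)[:,0]
        P=np.array([atz("wrist",u,z,cal)[:2] for u in c],np.float32)*1000
        print(q,r["score"],r["rect"],[np.round(v,1) for v in cv2.minAreaRect(P)])
E
```

```text
3.0833 [0.5273 0.2239 0.1764] [-3.1416 -0.     -0.0809]
[ 0.0758 -0.0008 -0.1786] 
 [[ 0.0007 -0.9589 -0.2838]
 [ 1.      0.0008 -0.0002]
 [ 0.0004 -0.2838  0.9589]]
[[325.1923   0.     284.3572]
 [  0.     325.1923 207.4184]
 [  0.       0.       1.    ]]
cassette 0.69 [288.4, 178.8] [0.533 0.22  0.01 ]
cassette 0.59 [525.0, 110.5] [ 0.6052 -0.0896  0.01  ]
rack 0.83 [243.8, 176.5] [0.5378 0.2694 0.    ]
rack 0.42 [499.2, 95.9] [ 0.6218 -0.0525  0.    ]
blank 0.72 [242.2, 184.5] [0.5309 0.2707 0.01  ]
cassette 0.74 [281.9, 140.4, 295.0, 254.2] [array([536. , 222.6]), array([ 9.9, 94.7]), np.float64(86.5)]
blank 0.73 [225.0, 144.4, 248.7, 240.2] [array([536.2, 269.3]), array([16.5, 94.3]), np.float64(85.9)]
rack 0.8 [168.0, 122.2, 316.9, 237.2] [array([532.1, 272.9]), array([161.2, 124.4]), np.float64(86.5)]
```

View pics/w1.png

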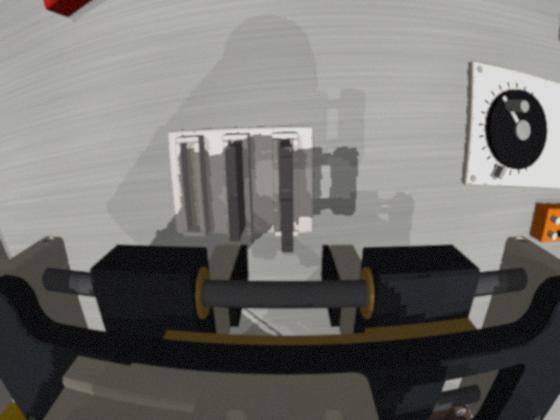

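The wrist view shows the cassette between the open fingers at (288,195), with the blank at col 237, clear of them. The position agrees within 2 mm, so I'll descend and grip.

arm_command(commands=[{"tx": 0.011,"ty": 0.006,"tz": 0.03,"twist": 0},{"tx": 0.011,"ty": 0.006,"tz": 0.1,"twist": 0},{"tx": 0.011,"ty": 0.006,"tz": 0.19,"twist": 0},{"tx": 0.011,"ty": 0.006,"tz": 0.28,"twist": 0},{"tx": 0.011,"ty": 0.006,"tz": 0.36,"twist": 0},{"tx": 0.011,"ty": 0.006,"tz": 0.41,"twist": 0},{"tx": 0.011,"ty": 0.006,"tz": 0.42,"twist": 0},{"tx": 0.011,"ty": 0.006,"tz": 0.42,"twist": 0}])

```text
t: 4.1
eef_pos: [0.529, 0.2225, 0.0702]
ee_rot: [3.14, 0.002, -0.079]
force: [-0.3, -0.6, 0.8]
width: 0.0396
gripper_force: 0.0
```

arm_command(commands=[{"tx": 0,"ty": 0,"tz": 0,"twist": 0},{"tx": 0,"ty": 0,"tz": 0,"twist": 0},{"tx": 0,"ty": 0,"tz": 0,"twist": 0},{"tx": 0,"ty": 0,"tz": 0,"twist": 0},{"tx": 0,"ty": 0,"tz": 0,"twist": 0},{"tx": 0,"ty": 0,"tz": 0,"twist": 0},{"tx": 0,"ty": 0,"tz": 0,"twist": 0},{"tx": 0,"ty": 0,"tz": 0,"twist": 0}], claw=0, grip_force=25)

```text
t: 4.77
eef_pos: [0.5298, 0.2231, 0.0719]
ee_rot: [-3.141, -0.001, -0.079]
force: [-1.2, 0.9, 5.1]
width: 0.0097
gripper_force: 25.0
```

arm_command(commands=[{"tx": 0,"ty": 0,"tz": -0.03,"twist": 0},{"tx": 0,"ty": 0,"tz": -0.08,"twist": 0},{"tx": 0,"ty": 0,"tz": -0.16,"twist": 0},{"tx": 0,"ty": 0,"tz": -0.25,"twist": 0},{"tx": 0,"ty": 0,"tz": -0.34,"twist": 0},{"tx": 0,"ty": 0,"tz": -0.43,"twist": 0},{"tx": 0,"ty": 0,"tz": -0.49,"twist": 0},{"tx": 0,"ty": 0,"tz": -0.5,"twist": 0}])

```text
t: 5.43
eef_pos: [0.5308, 0.2236, 0.1998]
ee_rot: [-3.139, -0.004, -0.079]
force: [0.2, -0.4, -0.9]
width: 0.0096
gripper_force: 25.0
```

arm_command(commands=[{"tx": 0.01,"ty": 0.06,"tz": 0,"twist": 0},{"tx": 0.03,"ty": 0.17,"tz": 0,"twist": 0},{"tx": 0.05,"ty": 0.32,"tz": 0,"twist": 0},{"tx": 0.07,"ty": 0.47,"tz": 0,"twist": 0},{"tx": 0.1,"ty": 0.63,"tz": 0,"twist": 0},{"tx": 0.12,"ty": 0.79,"tz": 0,"twist": 0},{"tx": 0.14,"ty": 0.9,"tz": 0,"twist": 0},{"tx": 0.144,"ty": 0.927,"tz": 0,"twist": 0}])

```text
t: 6.1
eef_pos: [0.5457, -0.0152, 0.1949]
ee_rot: [3.14, 0.003, -0.082]
force: [-0.7, 0.7, -2.3]
width: 0.0095
gripper_force: 25.0
```

```bash
cat > look.py <<'E'
from h import *
import sys
np.set_printoptions(precision=4,suppress=True)
s=get_state();print(s["t"],s["eef_pos"],s["ee_rot"])
cal=calibration("wrist");save("wrist",sys.argv[1])
for n,z in dict(stand=0.,bay=.012,neighbour=.012,dial_axis=.026,post_top=.058,pointer=.026,mark_tip=.026,cassette=.106).items():
    for p in spot_point(n,"wrist")[:2]: print(n,p["score"],p["uv"],atz("wrist",p["uv"],z,cal))
for q,z in (("cassette",.1),("neighbour",.102),("stand",.012),("bay",.012),("dial",.026),("mark",.028)):
    for r in regions_of(q,"wrist")[:1]:
        c,_=cv2.findContours(r["region"].astype(np.uint8),0,1);c=max(c,key=cv2.contourArea)[:,0]
        P=np.array([atz("wrist",u,z,cal)[:2] for u in c],np.float32)*1000
        print(q,r["score"],r["rect"],[np.round(v,1) for v in cv2.minAreaRect(P)])
E
python3 look.py w2
```

```text
6.1 [ 0.5457 -0.0152  0.1949] [ 3.1404  0.0028 -0.0822]
stand 0.74 [384.9, 143.8] [ 0.5792 -0.1366  0.    ]
stand 0.36 [427.0, 150.5] [ 0.569 -0.192  0.   ]
neighbour 0.6 [428.4, 149.2] [ 0.5722 -0.1884  0.012 ]
dial_axis 0.73 [333.1, 152.3] [ 0.5759 -0.0697  0.026 ]
post_top 0.71 [316.2, 124.0] [ 0.6089 -0.0504  0.058 ]
pointer 0.63 [301.6, 114.5] [ 0.6188 -0.0387  0.026 ]
mark_tip 0.41 [313.0, 187.7] [ 0.5383 -0.0455  0.026 ]
cassette 0.81 [288.5, 212.2] [ 0.5376 -0.0174  0.106 ]
cassette 0.65 [275.7, 152.2, 297.2, 333.6] [array([528.6, -13.1]), array([ 18.5, 121.2]), np.float64(85.3)]
neighbour 0.72 [431.5, 113.2, 472.4, 208.9] [array([ 572.4, -173.1]), array([40.7, 89.8]), np.float64(85.3)]
stand 0.81 [267.1, 76.2, 494.0, 213.3] [array([ 575. , -139.4]), array([283.4, 150.6]), np.float64(84.9)]
dial 0.88 [286.2, 99.6, 377.6, 191.2] [array([582., -70.]), array([98.9, 96.9]), np.float64(14.4)]
mark 0.56 [300.9, 185.2, 311.6, 203.5] [array([531.1, -37.4]), array([10.1, 19. ]), np.float64(63.8)]
```

View pics/w2.png

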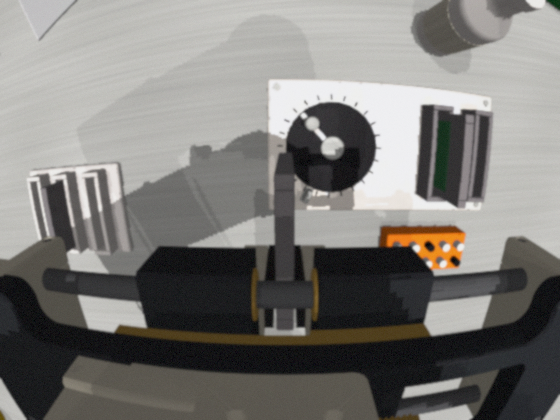

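The image shows the stand at (380,145), the neighbour slot at col 440 and the bay at col 478. The tab is at (306,194), and the cassette hangs straight at col 286. I'll move over the bay.

arm_command(commands=[{"tx": 0.01,"ty": 0.06,"tz": 0,"twist": 0},{"tx": 0.03,"ty": 0.18,"tz": 0,"twist": 0},{"tx": 0.06,"ty": 0.34,"tz": 0,"twist": 0},{"tx": 0.09,"ty": 0.5,"tz": 0,"twist": 0},{"tx": 0.12,"ty": 0.66,"tz": 0,"twist": 0},{"tx": 0.14,"ty": 0.8,"tz": 0,"twist": 0},{"tx": 0.15,"ty": 0.88,"tz": 0,"twist": 0},{"tx": 0.155,"ty": 0.905,"tz": 0,"twist": 0}])

```text
t: 7.52
eef_pos: [0.5676, -0.2427, 0.1958]
ee_rot: [3.141, 0.001, -0.082]
force: [-0.4, 0.4, -2.6]
width: 0.0096
gripper_force: 25.0
```

```bash
python3 look.py w3; python3 look.py w3b | head -3
```

```text
7.5167 [ 0.5676 -0.2427  0.1958] [ 3.1412  0.0008 -0.082 ]
stand 0.69 [199.8, 180.5] [ 0.5744 -0.1406  0.    ]
bay 0.6 [196.9, 180.0] [ 0.5776 -0.1406  0.012 ]
neighbour 0.63 [239.3, 181.0] [ 0.5718 -0.1905  0.012 ]
neighbour 0.18 [106.5, 155.0] [ 0.6217 -0.025   0.012 ]
dial_axis 0.77 [133.4, 188.4] [ 0.5782 -0.0634  0.026 ]
dial_axis 0.56 [250.1, 53.5] [ 0.7118 -0.2175  0.026 ]
post_top 0.86 [103.4, 170.4] [ 0.6082 -0.0458  0.058 ]
pointer 0.8 [108.2, 154.2] [ 0.6231 -0.0362  0.026 ]
mark_tip 0.57 [125.2, 223.9] [ 0.5351 -0.0417  0.026 ]
cassette 0.71 [286.2, 213.0] [ 0.5588 -0.2428  0.106 ]
cassette 0.8 [275.3, 154.6, 296.7, 332.1] [array([ 550.3, -240.2]), array([ 18. , 121.7]), np.float64(85.9)]
neighbour 0.87 [214.9, 142.8, 240.5, 248.3] [array([ 576.5, -192.7]), array([21.2, 93.8]), np.float64(85.1)]
stand 0.73 [90.6, 116.3, 315.4, 244.3] [array([ 575.8, -138.4]), array([281.9, 152. ]), np.float64(84.8)]
dial 0.95 [99.5, 141.8, 179.1, 226.4] [array([582.4, -70.1]), array([ 98.3, 103.4]), np.float64(30.8)]
mark 0.58 [123.8, 220.3, 133.9, 231.0] [array([529.3, -43. ]), array([11.1, 16.4]), np.float64(49.4)]
8.2667 [ 0.568  -0.2393  0.1964] [-3.1415 -0.0001 -0.0786]
stand 0.82 [199.8, 180.5] [ 0.5746 -0.1369  0.    ]
neighbour 0.88 [239.3, 180.5] [ 0.5727 -0.187   0.012 ]
```

View pics/w3.png

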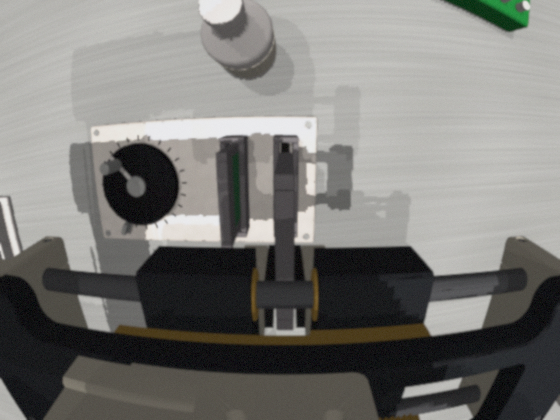

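```bash
python3 - <<'E'
from h import *
im=cv2.imread("pics/w3.png")[120:250,205:335]
cv2.imwrite("pics/c3.png",cv2.resize(im,(780,600),interpolation=cv2.INTER_CUBIC) if 0 else cv2.resize(im,(600,600),interpolation=cv2.INTER_CUBIC))
g=cv2.imread("pics/w3.png",0)
for r in(138,143,148): print(r,g[r,268:306])
ps=[]
for i in range(6):
    grab_frame("wrist");s=get_state();ps.append(np.r_[s["eef_pos"],s["ee_rot"]]*1000)
print(np.round(ps,1))
E
```

```text
138 [148 146 151 147 134 107  89  86  88  81  80  88  98 102 111 124 130 128
 132 132 135 132 132 128 131 130 133 129 130 139 166 207 225 232 233 232
 233 233]
143 [149 151 148 149 138 106  83  67  72  73  72  80  80  64  42  42  39  45
  47  59  72 100 118 113  99  97 110 117 119 132 166 203 219 223 226 229
 233 232]
148 [149 149 148 146 136 106  80  79  75  74  70  82  82  63  27  12  14  20
  22  29  48  86 119 121 104 104 114 119 120 120 115 114 115 119 131 139
 148 161]
[[ 5.6800e+02 -2.3960e+02  1.9640e+02 -3.1416e+03 -0.0000e+00 -7.9000e+01]
 [ 5.6800e+02 -2.3960e+02  1.9640e+02  3.1416e+03 -1.0000e-01 -7.9000e+01]
 [ 5.6790e+02 -2.3960e+02  1.9640e+02  3.1416e+03  0.0000e+00 -7.8900e+01]
 [ 5.6800e+02 -2.3960e+02  1.9640e+02 -3.1416e+03 -0.0000e+00 -7.9000e+01]
 [ 5.6800e+02 -2.3960e+02  1.9640e+02  3.1416e+03  0.0000e+00 -7.8900e+01]
 [ 5.6790e+02 -2.3960e+02  1.9640e+02  3.1416e+03  0.0000e+00 -7.8900e+01]]
```

View pics/c3.png

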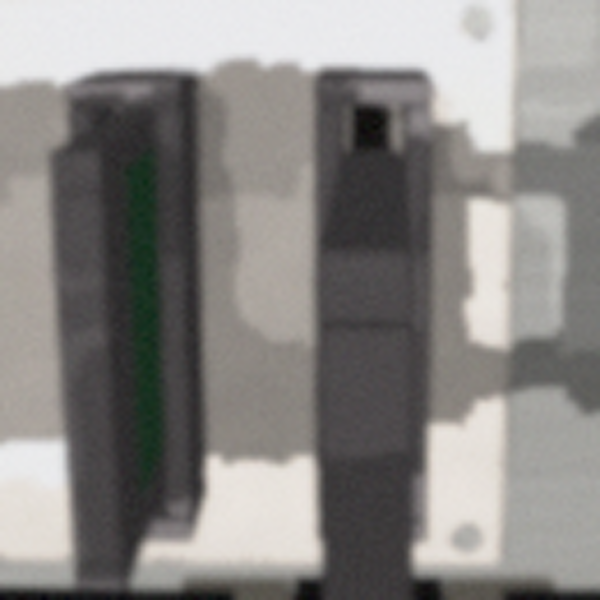

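```bash
python3 - <<'E'
from h import *
np.set_printoptions(precision=4,suppress=True)
c=lambda u,v:(205+u/4.615,120+v/4.615)
print("cass end bottom",atz("wrist",c(372,150),.134),"top",atz("wrist",c(362,247),.224))
print("slot inner end top",atz("wrist",c(372,104),.047),"wall outer far",atz("wrist",c(375,72),.047))
print("plate edge corners",atz("wrist",c(517,290),.012))
E
```

```text
cass end bottom [ 0.6148 -0.2433  0.134 ] top [ 0.6157 -0.2421  0.224 ]
slot inner end top [ 0.6146 -0.2436  0.047 ] wall outer far [ 0.6216 -0.2448  0.047 ]
plate edge corners [ 0.5628 -0.2758  0.012 ]
```

arm_command(commands=[{"tx": -0.012,"ty": 0.001,"tz": 0,"twist": 0},{"tx": -0.012,"ty": 0.001,"tz": 0.04,"twist": 0},{"tx": -0.012,"ty": 0.001,"tz": 0.1,"twist": 0},{"tx": -0.012,"ty": 0.001,"tz": 0.17,"twist": 0},{"tx": -0.012,"ty": 0.001,"tz": 0.24,"twist": 0},{"tx": -0.012,"ty": 0.001,"tz": 0.29,"twist": 0},{"tx": -0.012,"ty": 0.001,"tz": 0.3,"twist": 0},{"tx": -0.012,"ty": 0.001,"tz": 0.3,"twist": 0}])

```text
t: 9.98
eef_pos: [0.564, -0.2395, 0.12]
ee_rot: [-3.141, 0.003, -0.079]
force: [0.4, -0.3, -1.5]
width: 0.0097
gripper_force: 25.0
```

```bash
python3 - <<'E'
from h import *
for i in range(4): save("wrist","w4")
s=get_state();print(s["t"],s["eef_pos"],s["ee_rot"],s["force"])
im=cv2.imread("pics/w4.png")[120:250,205:335]
cv2.imwrite("pics/c4.png",cv2.resize(im,(600,600),interpolation=cv2.INTER_CUBIC))
E
```

```text
10.1833 [ 0.56561773 -0.23974581  0.12238899] [ 3.14131420e+00 -1.69840893e-03 -7.87391490e-02] [-0.31096613 -0.74076959 -1.5709568 ]
```

View pics/c4.png

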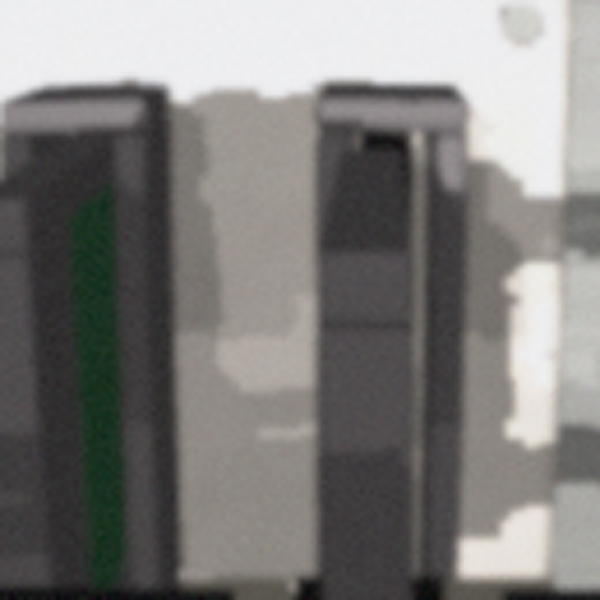

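Close up, the slot's outer walls span crop cols 320–465 (centre ~392), while the cassette's lower end is at ~375. That puts the cassette about 3 mm toward the neighbour side, so I'll check it before lowering.

```bash
python3 - <<'E'
from h import *
np.set_printoptions(precision=4,suppress=True)
a,b=[cv2.imread(f"pics/{n}.png",0)[60:230].astype(np.float32) for n in("w3","w3b")]
print("shift w3->w3b",cv2.phaseCorrelate(a[:,80:260],b[:,80:260]))
g=cv2.imread("pics/w4.png",0)
for r in (143,148,150,155): print(r,g[r,270:312])
c=lambda u,v:(205+u/4.615,120+v/4.615)
for n,u,v,z in(("wallL",320,108,.047),("wallR",465,108,.047),("cL bot",335,190,.062),("cR bot",408,150,.062),("cR bot",408,245,.152),("cL top",320,247,.152)):
    print(n,atz("wrist",c(u,v),z))
for i in range(3):
    save("wrist","w5")
    s=get_state();print(s["t"],s["eef_pos"],s["ee_rot"])
print(cv2.phaseCorrelate(cv2.imread("pics/w4.png",0)[60:230,80:260].astype(np.float32),cv2.imread("pics/w5.png",0)[60:230,80:260].astype(np.float32)))
E
```

```text
shift w3->w3b ((3.0914244844437917, -0.23394835223973587), 0.8316903600575012)
143 [152 155 141 127 126 134 143 139 142 141 139 139 143 141 141 143 143 140
 140 139 144 140 137 138 137 140 140 141 141 141 140 142 139 141 138 145
 177 212 231 235 236 238]
148 [153 151 151 130 101  76  70  69  69  68  65  75  77  73  64  62  67  69
  74  74  79  80  84 104 127 142 124 106  97  99 106 111 113 114 119 143
 181 216 225 228 229 230]
150 [152 155 145 121  91  77  77  76  75  72  73  81  87  68  36  21  20  21
  21  22  22  28  43  82 139 162 139 100  82  90 115 126 131 132 127 141
 179 214 225 230 235 237]
155 [154 149 143 115  86  84  81  72  66  57  53  56  55  54  55  50  54  52
  53  54  53  46  42  53  89 114 116  96  78  94 123 138 141 139 130 125
 128 135 139 145 156 167]
wallL [ 0.6189 -0.2352  0.047 ]
wallR [ 0.6171 -0.2597  0.047 ]
cL bot [ 0.6068 -0.2371  0.062 ]
cR bot [ 0.6124 -0.2493  0.062 ]
cR bot [ 0.6135 -0.2469  0.152 ]
cL top [ 0.614 -0.238  0.152]
10.2333 [ 0.5656 -0.2397  0.1224] [ 3.1414 -0.0018 -0.0788]
10.2833 [ 0.5655 -0.2397  0.1223] [ 3.1415 -0.0016 -0.0789]
10.3333 [ 0.5654 -0.2396  0.1222] [ 3.1415 -0.0014 -0.0789]
((0.074987365364791, -0.07929379440950868), 1.031028360672939)
```

arm_command(commands=[{"tx": -0.004,"ty": 0.006,"tz": 0,"twist": 0},{"tx": -0.004,"ty": 0.012,"tz": 0,"twist": 0},{"tx": -0.004,"ty": 0.012,"tz": 0.01,"twist": 0},{"tx": -0.004,"ty": 0.012,"tz": 0.02,"twist": 0},{"tx": -0.004,"ty": 0.012,"tz": 0.028,"twist": 0},{"tx": -0.004,"ty": 0.012,"tz": 0.028,"twist": 0},{"tx": -0.004,"ty": 0.012,"tz": 0.028,"twist": 0},{"tx": -0.004,"ty": 0.012,"tz": 0.028,"twist": 0}])

```text
t: 11.0
eef_pos: [0.5637, -0.2425, 0.1143]
ee_rot: [3.142, 0.0, -0.079]
force: [1.0, -0.4, -1.6]
width: 0.0096
gripper_force: 25.0
```

```bash
python3 - <<'E'
from h import *
for i in range(3): save("wrist","w5")
s=get_state();print(s["t"],s["eef_pos"],s["ee_rot"],s["force"])
im=cv2.imread("pics/w5.png")[120:220,235:335]
cv2.imwrite("pics/c5.png",cv2.resize(im,(600,600),interpolation=cv2.INTER_CUBIC))
E
```

```text
11.15 [ 0.56380778 -0.24248934  0.11446369] [ 3.14154679e+00 -1.59283473e-04 -7.88793464e-02] [ 0.3209231  -0.19889834 -0.83221576]
```

View pics/c5.png

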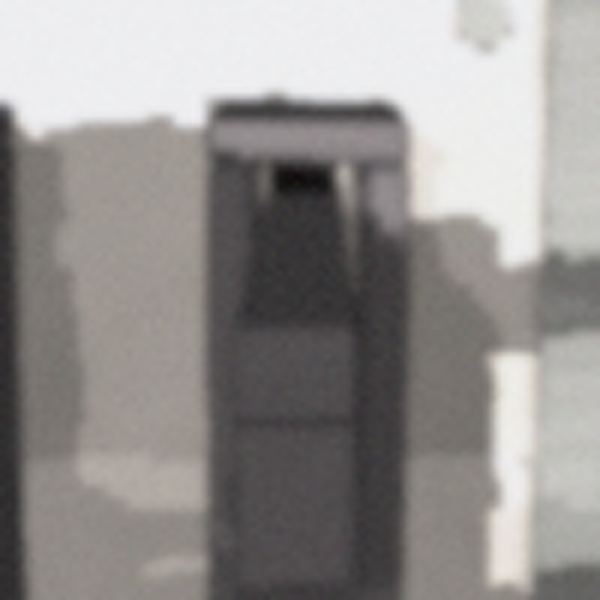

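The close view shows the slot walls at cols 210–407 and the cassette's lower end at 262–345. It's centred within 0.6 mm with 3 mm end clearance, so I'll lower it.

arm_command(commands=[{"tx": 0,"ty": 0.002,"tz": 0.02,"twist": 0},{"tx": 0,"ty": 0.002,"tz": 0.045,"twist": 0},{"tx": 0,"ty": 0.002,"tz": 0.07,"twist": 0},{"tx": 0,"ty": 0.002,"tz": 0.095,"twist": 0},{"tx": 0,"ty": 0.002,"tz": 0.12,"twist": 0},{"tx": 0,"ty": 0.002,"tz": 0.14,"twist": 0},{"tx": 0,"ty": 0.002,"tz": 0.14,"twist": 0},{"tx": 0,"ty": 0.002,"tz": 0.14,"twist": 0}])

```text
t: 11.82
eef_pos: [0.5634, -0.243, 0.0789]
ee_rot: [3.142, 0.001, -0.079]
force: [0.4, 0.2, -0.5]
width: 0.0097
gripper_force: 25.0
```

arm_command(commands=[{"tx": 0,"ty": 0,"tz": 0.005,"twist": 0},{"tx": 0,"ty": 0,"tz": 0.01,"twist": 0},{"tx": 0,"ty": 0,"tz": 0.015,"twist": 0},{"tx": 0,"ty": 0,"tz": 0.02,"twist": 0},{"tx": 0,"ty": 0,"tz": 0.024,"twist": 0},{"tx": 0,"ty": 0,"tz": 0.024,"twist": 0},{"tx": 0,"ty": 0,"tz": 0.024,"twist": 0},{"tx": 0,"ty": 0,"tz": 0.024,"twist": 0}])

```text
t: 12.48
eef_pos: [0.5638, -0.2432, 0.0739]
ee_rot: [3.141, -0.0, -0.079]
force: [-2.3, 1.1, 5.1]
width: 0.0098
gripper_force: 25.0
```

The cassette is on the floor: height as expected and 5 N upward. I'll release it with a small opening.

arm_command(commands=[{"tx": 0,"ty": 0,"tz": 0,"twist": 0},{"tx": 0,"ty": 0,"tz": 0,"twist": 0},{"tx": 0,"ty": 0,"tz": 0,"twist": 0},{"tx": 0,"ty": 0,"tz": 0,"twist": 0},{"tx": 0,"ty": 0,"tz": 0,"twist": 0},{"tx": 0,"ty": 0,"tz": 0,"twist": 0},{"tx": 0,"ty": 0,"tz": 0,"twist": 0},{"tx": 0,"ty": 0,"tz": 0,"twist": 0}], claw=0.33)

```text
t: 13.15
eef_pos: [0.5637, -0.243, 0.0733]
ee_rot: [-3.142, 0.0, -0.079]
force: [0.0, 0.5, 0.3]
width: 0.0289
gripper_force: 0.0
```

arm_command(commands=[{"tx": 0,"ty": 0,"tz": -0.03,"twist": 0},{"tx": 0,"ty": 0,"tz": -0.08,"twist": 0},{"tx": 0,"ty": 0,"tz": -0.15,"twist": 0},{"tx": 0,"ty": 0,"tz": -0.23,"twist": 0},{"tx": 0,"ty": 0,"tz": -0.31,"twist": 0},{"tx": 0,"ty": 0,"tz": -0.39,"twist": 0},{"tx": 0,"ty": 0,"tz": -0.45,"twist": 0},{"tx": 0,"ty": 0,"tz": -0.46,"twist": 0}])

```text
t: 13.82
eef_pos: [0.5653, -0.2435, 0.1925]
ee_rot: [3.141, -0.005, -0.078]
force: [0.8, -0.2, 0.6]
width: 0.0287
gripper_force: 0.0
```

```bash
python3 look.py w6 >/dev/null; python3 look.py w7; python3 - <<'E'
from h import *
a=cv2.imread("pics/w7.png")[110:250,60:330]; b=cv2.imread("pics/side0.png")
im=grab_frame("side")[190:400,220:500,::-1]
cv2.imwrite("pics/c7.png",np.vstack([cv2.resize(a,(560,290)),cv2.resize(im,(560,310))]))
E
```

```text
14.5667 [ 0.5637 -0.243   0.1883] [ 3.1416  0.0002 -0.0789]
stand 0.81 [195.0, 178.3] [ 0.5749 -0.1373  0.    ]
stand 0.41 [248.5, 47.7] [ 0.7186 -0.2143  0.    ]
bay 0.7 [122.4, 220.9] [ 0.5328 -0.0349  0.012 ]
neighbour 0.97 [236.4, 181.2] [ 0.5694 -0.1886  0.012 ]
neighbour 0.62 [243.2, 273.1] [ 0.4542 -0.1825  0.012 ]
dial_axis 0.77 [131.9, 185.3] [ 0.5791 -0.0662  0.026 ]
post_top 0.85 [101.4, 169.6] [ 0.6058 -0.0482  0.058 ]
pointer 0.6 [103.6, 155.0] [ 0.6191 -0.0341  0.026 ]
mark_tip 0.52 [121.3, 221.6] [ 0.5363 -0.0415  0.026 ]
cassette 0.8 [285.6, 181.1] [ 0.5846 -0.2448  0.106 ]
cassette 0.91 [278.9, 138.9, 292.8, 253.8] [array([ 569.3, -243.4]), array([11.3, 97.3]), np.float64(85.9)]
stand 0.72 [87.8, 110.3, 317.9, 242.8] [array([ 575.6, -138. ]), array([281. , 151.9]), np.float64(85.4)]
dial 0.86 [98.6, 139.5, 176.4, 226.5] [array([582.4, -70.5]), array([ 99.8, 104.2]), np.float64(30.6)]
mark 0.66 [117.9, 221.3, 129.5, 235.3] [array([529.2, -42.4]), array([12.8, 15.8]), np.float64(75.8)]
```

View pics/c7.png

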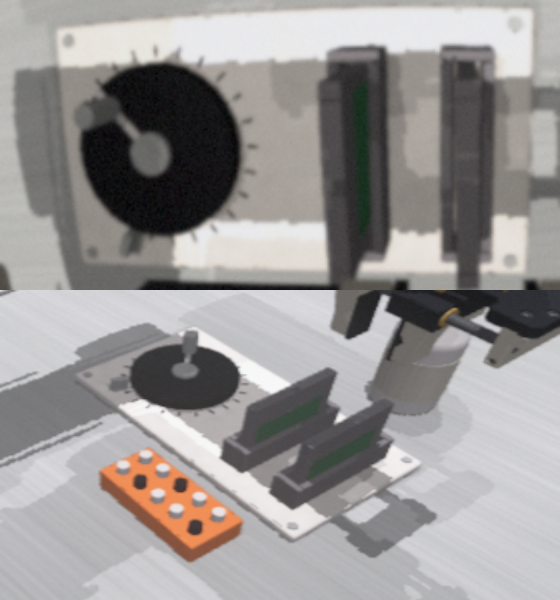

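The cassette stands seated in the far slot (upper crop at x≈468), and everything else is upright and untouched. On the dial, the post is at about 37° and the tab at about 150° in world terms. I'll turn the fingers radial and push counter-clockwise with them shut.

arm_command(commands=[{"tx": 0.01,"ty": -0.05,"tz": 0,"twist": 0.03},{"tx": 0.04,"ty": -0.15,"tz": 0,"twist": 0.065},{"tx": 0.07,"ty": -0.27,"tz": 0,"twist": 0.1},{"tx": 0.11,"ty": -0.4,"tz": 0,"twist": 0.135},{"tx": 0.14,"ty": -0.53,"tz": 0,"twist": 0.17},{"tx": 0.17,"ty": -0.65,"tz": 0,"twist": 0.205},{"tx": 0.19,"ty": -0.72,"tz": 0,"twist": 0.24},{"tx": 0.2,"ty": -0.746,"tz": 0,"twist": 0.27}], claw=0, grip_force=20)

```text
t: 16.03
eef_pos: [0.6291, -0.0582, 0.1882]
ee_rot: [-3.141, 0.0, -0.93]
force: [-0.3, -0.1, 0.4]
width: 0.0001
gripper_force: 0.0
```

```bash
python3 look.py w8 >/dev/null; python3 look.py w9; python3 - <<'E'
from h import *
print(np.round(get_state()["q"],3))
cv2.imwrite("pics/v9.png",cv2.imread("pics/w9.png"))
E
```

```text
16.7833 [ 0.6282 -0.0612  0.1884] [-3.1415 -0.     -0.9272]
stand 0.68 [359.6, 152.4] [ 0.5785 -0.1396  0.    ]
neighbour 0.68 [393.2, 123.4] [ 0.5717 -0.1894  0.012 ]
dial_axis 0.7 [319.1, 207.2] [ 0.5824 -0.064   0.026 ]
dial_axis 0.16 [305.0, 26.2] [ 0.713 -0.21   0.026]
post_top 0.92 [290.3, 217.0] [ 0.6077 -0.0441  0.058 ]
pointer 0.78 [276.5, 206.0] [ 0.6206 -0.0371  0.026 ]
mark_tip 0.49 [339.6, 243.1] [ 0.5365 -0.0448  0.026 ]
cassette 0.82 [426.0, 93.1] [ 0.592  -0.2113  0.106 ]
cassette 0.24 [337.7, 244.9] [ 0.5689 -0.0605  0.106 ]
cassette 0.82 [404.5, 49.5, 495.7, 127.8] [array([ 572.5, -232.1]), array([ 35.1, 103.3]), np.float64(86.1)]
neighbour 0.84 [369.5, 86.2, 458.9, 169.0] [array([ 577.2, -181.2]), array([ 26.4, 101.9]), np.float64(86.4)]
stand 0.97 [233.3, 23.8, 473.5, 246.7] [array([ 576.2, -137.5]), array([278.3, 150.6]), np.float64(84.7)]
dial 0.59 [276.1, 157.5, 365.4, 246.8] [array([582. , -69.1]), array([98.4, 99.6]), np.float64(31.7)]
mark 0.59 [338.7, 239.9, 343.1, 246.6] [array([537.1, -44.1]), array([9.4, 5. ]), np.float64(36.1)]
[ 0.212  0.299 -0.117 -0.    -1.155  0.432]
```

View pics/v9.png

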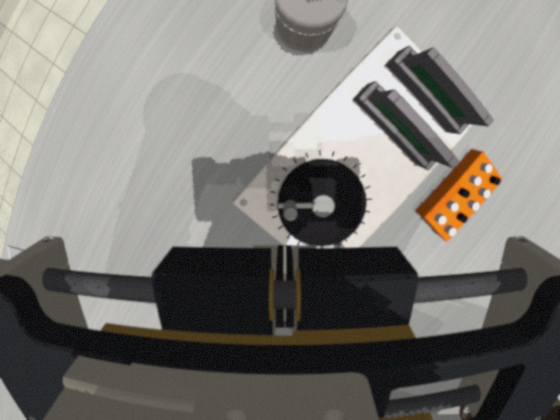

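The wrist view shows the post at (290,213), the hub at (322,206) and the shut fingers at (286,290), so the fingers will come down on the clockwise side of the post. Descending.

arm_command(commands=[{"tx": 0.014,"ty": 0.012,"tz": 0.03,"twist": 0},{"tx": 0.014,"ty": 0.012,"tz": 0.12,"twist": 0},{"tx": 0.014,"ty": 0.012,"tz": 0.24,"twist": 0},{"tx": 0.014,"ty": 0.012,"tz": 0.36,"twist": 0},{"tx": 0.014,"ty": 0.012,"tz": 0.47,"twist": 0},{"tx": 0.014,"ty": 0.012,"tz": 0.55,"twist": 0},{"tx": 0.014,"ty": 0.012,"tz": 0.586,"twist": 0},{"tx": 0.014,"ty": 0.012,"tz": 0.586,"twist": 0}])

```text
t: 18.2
eef_pos: [0.6261, -0.0661, 0.0391]
ee_rot: [3.138, 0.002, -0.928]
force: [-0.0, 0.4, -0.6]
width: 0.0003
gripper_force: 0.0
```

```bash
cat > arc.py <<'E'
import numpy as np,sys
from station import *
# waypoints: pusher at radius 38, 16.5 mm behind post line; from commanded tool pose (args x y yaw) to angles
x,y,yaw=map(float,sys.argv[1:4]);a0,a1=map(float,sys.argv[4:6])
ax=np.array([581,-68.])
for k in range(1,9):
    f=np.radians(a0+(a1-a0)*k/8);r=np.array([np.cos(f),np.sin(f)]);t=np.array([-r[1],r[0]])
    d=ax+38*r-16.5*t-[x,y]
    print(k,np.round([d@[np.cos(yaw),np.sin(yaw)]/250,d@[np.sin(yaw),-np.cos(yaw)]/250,-(f-np.pi/2-yaw)/np.pi],3))
E
python3 - <<'E'
from h import *
for i in range(3): save("side","s2")
s=get_state();print(s["t"],s["eef_pos"],s["ee_rot"],s["force"])
E
python3 arc.py 627 -65.5 -.927 39 85
```

```text
18.35 [ 0.62899375 -0.06566997  0.0431791 ] [-3.14006329e+00 -1.20066542e-03 -9.26823999e-01] [0.58240221 1.04302531 0.58270607]
1 [-0.058 -0.006 -0.044]
2 [-0.074 -0.01  -0.076]
3 [-0.091 -0.012 -0.108]
4 [-0.107 -0.012 -0.14 ]
5 [-0.124 -0.011 -0.171]
6 [-0.14  -0.008 -0.203]
7 [-0.156 -0.004 -0.235]
8 [-0.172  0.003 -0.267]
```

arm_command(commands=[{"tx": -0.04,"ty": 0,"tz": 0,"twist": -0.03},{"tx": -0.07,"ty": -0.004,"tz": 0,"twist": -0.065},{"tx": -0.09,"ty": -0.006,"tz": 0,"twist": -0.1},{"tx": -0.108,"ty": -0.006,"tz": 0,"twist": -0.135},{"tx": -0.126,"ty": -0.005,"tz": 0,"twist": -0.17},{"tx": -0.143,"ty": -0.002,"tz": 0,"twist": -0.203},{"tx": -0.16,"ty": 0.002,"tz": 0,"twist": -0.235},{"tx": -0.177,"ty": 0.009,"tz": 0,"twist": -0.267}])

```text
t: 19.02
eef_pos: [0.6008, -0.0311, 0.044]
ee_rot: [-3.141, -0.003, -0.083]
force: [-0.5, 1.3, -0.3]
width: 0.0004
gripper_force: 0.0
```

```bash
python3 - <<'E'
from h import *
for i in range(3): save("top","t2");save("side","s2")
s=get_state();print(s["t"],s["eef_pos"],s["ee_rot"],s["force"])
for c in("top","side"):
  for n,z in(("post_top",.058),("pointer",.026),("mark_tip",.026),("dial_axis",.026)):
    for p in spot_point(n,c)[:1]: print(c,n,p["score"],atz(c,p["uv"],z))
E
python3 arc.py 593 -34 -.088 85 125
```

```text
19.3167 [ 0.60028629 -0.03158268  0.04266618] [-3.14123579e+00 -1.39953469e-03 -9.09869620e-02] [0.58406901 0.23463725 0.6572028 ]
top pointer 0.72 [ 0.56354934 -0.24288562  0.026     ]
top mark_tip 0.5 [ 0.53348767 -0.04148016  0.026     ]
top dial_axis 0.75 [ 0.57604385 -0.1355133   0.026     ]
side post_top 0.61 [ 0.60681621 -0.05124158  0.058     ]
side pointer 0.58 [ 0.61988471 -0.0455658   0.026     ]
side mark_tip 0.52 [ 0.54072491 -0.03737985  0.026     ]
side dial_axis 0.67 [ 0.5784173  -0.07645883  0.026     ]
1 [ 0.017 -0.018 -0.028]
2 [ 0.003 -0.021 -0.056]
3 [-0.012 -0.024 -0.084]
4 [-0.026 -0.026 -0.111]
5 [-0.04  -0.026 -0.139]
6 [-0.055 -0.025 -0.167]
7 [-0.069 -0.023 -0.195]
8 [-0.083 -0.019 -0.222]
```

```bash
python3 - <<'E'
from h import *
np.set_printoptions(linewidth=250)
def proj(c,P):
    k=calibration(c);T=np.linalg.inv(np.array(k["extrinsics"]));p=T[:3,:3]@np.array(P)+T[:3,3];p=np.array(k["camera_matrix"])@p;return np.round(p[:2]/p[2])
a=cv2.imread("pics/side0.png",0);b=cv2.imread("pics/s2.png",0)
print("tcp",proj("side",[.6003,-.0316,.0427]),"post85",proj("side",[.584,-.032,.058]),"post39",proj("side",[.609,-.0455,.058]))
print("ptr85",proj("side",[.5853,-.018,.026]))
print(a[206:262:4,276:356:4]);print(b[206:262:4,276:356:4])
for q in("post_top","pointer","dial"):
  for n in("boxes_of",): print(q,[(r["score"],r["rect"]) for r in boxes_of(q,"side")[:2]])
E
```

```text
tcp [305. 223.] post85 [299. 221.] post39 [314. 218.]
ptr85 [293. 229.]
[[171 167 169 171 170 169 166 167 170 167 165 171 171 167 167 170 169 170 171 175]
 [170 167 169 169 168 169 172 166 166 168 169 167 167 171 167 167 169 171 171 172]
 [171 169 166 168 167 167 169 167 168 165 164 166 165 165 169 166 165 168 170 172]
 [172 169 168 169 168 166 169 168 167 186 168 215 164 165 164 167 168 167 165 170]
 [170 169 168 169 169 165 164 209 220  95 115 218 218 164 165 166 165 168 167 165]
 [167 170 167 170 167 205 220 219 168  81  86 220 219 220 173 165 163 167 164 169]
 [165 167 169 193 219 114  53  52  53  83  85  52  60 210 218 195 165 163 164 164]
 [164 189 220 220  50  55  51  53  53 108  61  52  53  50 130 217 208 166 165 164]
 [220 219 220  54  54  54  54  53  51 180  52  51  52  49  49 147 219 219 166 166]
 [220 219 137  55  54  54  52  52 169 167 163  49  51  51  50  50 201 220 219 169]
 [219 204 192  52  54  52  51  54 163 166 169  52  52  50  50  51 193 219 219 220]
 [168 163 111  52  53  52  53  52  54  69  53  52  53  52  51  49 191 219 218 220]
 [ 90  85 182  49  54  55  55  5
[... 699 characters left out ...]
185 184 186 193]
 [106 121 142 140  45  46  45  47  46  76  54  42  46  48 145 236 230 191 199 199]
 [170 142 143  48  47  46  46  48  46 100  45  50  49  49  49 174 244 238 201 202]
 [234 221 108  54  50  47  47  49 108 177 166  51  51  53  52  51 233 245 237 200]
 [232 220 206  54  50  51  48  47 108 127 178  51  52  52  49  51 135 226 237 238]
 [180 176 124  50  52  54  54  53  51  69  55  57  47  51  52  50 135 156 220 238]
 [101  99 195  54  55  56  55  54  55  50  50  50  50  52  50  51 144 147 153 237]
 [184 221 168  62  53  56  56  55  55  54  51  51  50  51  54  52 136 201 245 244]]
post_top [(0.56, [286.2, 218.5, 338.4, 272.7])]
pointer [(0.6, [289.1, 217.4, 339.4, 273.8])]
dial []
```

The dial hasn't moved: the post still shows at cols 312–316 in the side picture. The thin fingertips passed outside it. I'll lift, turn the tool so the fingers straddle the post tangentially, grip it and carry it round.

arm_command(commands=[{"tx": 0,"ty": 0,"tz": -0.1,"twist": 0},{"tx": 0,"ty": 0,"tz": -0.2,"twist": 0},{"tx": 0,"ty": 0,"tz": -0.3,"twist": 0.038},{"tx": 0.01,"ty": 0.02,"tz": -0.36,"twist": 0.076},{"tx": 0.02,"ty": 0.04,"tz": -0.4,"twist": 0.114},{"tx": 0.03,"ty": 0.06,"tz": -0.4,"twist": 0.152},{"tx": 0.035,"ty": 0.065,"tz": -0.4,"twist": 0.19},{"tx": 0.035,"ty": 0.065,"tz": -0.4,"twist": 0.228}], claw=0.6)

```text
t: 20.53
eef_pos: [0.6071, -0.0489, 0.1422]
ee_rot: [-3.141, -0.0, -0.811]
force: [-1.2, -0.2, 0.7]
width: 0.048
gripper_force: 0.0
```

arm_command(commands=[{"tx": 0,"ty": 0,"tz": 0,"twist": 0.038},{"tx": 0,"ty": 0,"tz": 0,"twist": 0.076},{"tx": 0,"ty": 0,"tz": 0,"twist": 0.114},{"tx": 0,"ty": 0,"tz": 0,"twist": 0.152},{"tx": 0,"ty": 0,"tz": 0,"twist": 0.19},{"tx": 0,"ty": 0,"tz": 0,"twist": 0.228},{"tx": 0,"ty": 0,"tz": 0,"twist": 0.266},{"tx": 0,"ty": 0,"tz": 0,"twist": 0.304}])

```text
t: 21.2
eef_pos: [0.6068, -0.0485, 0.1418]
ee_rot: [3.141, -0.0, -1.766]
force: [-0.3, 0.0, -0.6]
width: 0.0528
gripper_force: 0.0
```

arm_command(commands=[{"tx": 0,"ty": 0,"tz": 0,"twist": 0.038},{"tx": 0,"ty": 0,"tz": 0,"twist": 0.076},{"tx": 0,"ty": 0,"tz": 0,"twist": 0.114},{"tx": 0,"ty": 0,"tz": 0,"twist": 0.152},{"tx": 0,"ty": 0,"tz": 0,"twist": 0.19},{"tx": 0,"ty": 0,"tz": 0,"twist": 0.226},{"tx": 0,"ty": 0,"tz": 0,"twist": 0.226},{"tx": 0,"ty": 0,"tz": 0,"twist": 0.226}])

```text
t: 21.87
eef_pos: [0.6068, -0.0485, 0.1418]
ee_rot: [3.142, -0.0, -2.466]
force: [-0.2, 0.3, -1.1]
width: 0.0524
gripper_force: 0.0
```

```bash
python3 look.py w10 >/dev/null; python3 look.py w11; python3 - <<'E'
from h import *
np.set_printoptions(precision=4,suppress=True)
s=get_state();Rt=R.from_euler("xyz",s["ee_rot"]).as_matrix();cal=calibration("wrist")
im=cv2.imread("pics/w11.png")
# bright post/hub/pointer inside dark disc
g=cv2.cvtColor(im,cv2.COLOR_BGR2GRAY)
for p in spot_point("post_top","wrist")[:1]: print("post in tool frame mm",Rt.T@(atz("wrist",p["uv"],.058,cal)-s["eef_pos"])*1000)
E
```

```text
22.6167 [ 0.6069 -0.0485  0.1419] [ 3.1416  0.     -2.4696]
stand 0.58 [231.1, 109.7] [ 0.5745 -0.1392  0.    ]
neighbour 0.6 [193.8, 78.5] [ 0.5708 -0.1858  0.012 ]
dial_axis 0.79 [285.4, 164.1] [ 0.5812 -0.066   0.026 ]
post_top 0.72 [284.8, 215.2] [ 0.6118 -0.0424  0.058 ]
pointer 0.75 [278.5, 216.8] [ 0.6248 -0.0396  0.026 ]
mark_tip 0.66 [333.6, 141.0] [ 0.5369 -0.0452  0.026 ]
cassette 0.59 [157.3, 44.8] [ 0.5592 -0.1954  0.106 ]
cassette 0.62 [75.7, 1.9, 179.2, 82.1] [array([ 569. , -228.8]), array([41.2, 88.8]), np.float64(84.8)]
neighbour 0.75 [118.9, 12.9, 220.9, 119.6] [array([ 571.6, -178.2]), array([28.9, 88.8]), np.float64(85.6)]
stand 0.91 [92.4, 0.0, 385.7, 257.8] [array([ 575.1, -137.8]), array([279.6, 149.8]), np.float64(85.0)]
dial 0.84 [230.4, 108.0, 339.0, 214.9] [array([582. , -68.4]), array([98.6, 98.6]), np.float64(66.3)]
post in tool frame mm [-7.7204  1.7188 83.8509]
```

arm_command(commands=[{"tx": -0.014,"ty": 0.006,"tz": 0.03,"twist": 0},{"tx": -0.014,"ty": 0.006,"tz": 0.1,"twist": 0},{"tx": -0.014,"ty": 0.006,"tz": 0.18,"twist": 0},{"tx": -0.014,"ty": 0.006,"tz": 0.26,"twist": 0},{"tx": -0.014,"ty": 0.006,"tz": 0.33,"twist": 0},{"tx": -0.014,"ty": 0.006,"tz": 0.38,"twist": 0},{"tx": -0.014,"ty": 0.006,"tz": 0.4,"twist": 0},{"tx": -0.014,"ty": 0.006,"tz": 0.4,"twist": 0}])

```text
t: 24.08
eef_pos: [0.6077, -0.0452, 0.0401]
ee_rot: [3.14, -0.003, -2.47]
force: [0.4, 0.9, 0.1]
width: 0.0524
gripper_force: 0.0
```

arm_command(commands=[{"tx": 0,"ty": 0,"tz": 0,"twist": 0},{"tx": 0,"ty": 0,"tz": 0,"twist": 0},{"tx": 0,"ty": 0,"tz": 0,"twist": 0},{"tx": 0,"ty": 0,"tz": 0,"twist": 0},{"tx": 0,"ty": 0,"tz": 0,"twist": 0},{"tx": 0,"ty": 0,"tz": 0,"twist": 0},{"tx": 0,"ty": 0,"tz": 0,"twist": 0},{"tx": 0,"ty": 0,"tz": 0,"twist": 0}], claw=0, grip_force=5)

```text
t: 24.75
eef_pos: [0.6087, -0.0452, 0.042]
ee_rot: [-3.142, 0.0, -2.47]
force: [1.3, -0.3, -0.1]
width: 0.005
gripper_force: 0.0
```

Nothing between the pads: the fingers closed past 14 mm without force. I'll compare side-camera pixels with the expected tip position.

```bash
python3 - <<'E'
from h import *
np.set_printoptions(linewidth=250)
def proj(c,P):
    k=calibration(c);T=np.linalg.inv(np.array(k["extrinsics"]));p=T[:3,:3]@np.array(P)+T[:3,3];p=np.array(k["camera_matrix"])@p;return np.round(p[:2]/p[2],1)
im=save("side","s3");s=get_state();e=s["eef_pos"];print(s["t"],e,s["width"],s["gripper_force"],s["force"])
print("tip",proj("side",e),"10mm up",proj("side",e+[0,0,.01]),"post top",proj("side",[.609,-.045,.058]),"post foot",proj("side",[.609,-.045,.026]),"axis",proj("side",[.581,-.068,.026]))
for z in(.026,.058): print([proj("side",[.581+.036*np.cos(a),-.068+.036*np.sin(a),z]) for a in np.radians([20,40,60])])
g=cv2.cvtColor(im,cv2.COLOR_RGB2GRAY)
print("cols",np.arange(294,336,2))
for r in range(196,250,2): print(r,g[r,294:336:2], cv2.imread("pics/side0.png",0)[r,304:326:2])
E
```

```text
24.8 [ 0.60869    -0.04516005  0.04194127] 0.00253800405553631 0.0 [-0.73315108  0.45698475 -0.46589793]
tip [312.9 224.6] 10mm up [313.2 220.7] post top [313.5 218.1] post foot [312.5 230.6] axis [310.8 244.4]
[array([318.7, 232.1]), array([312.3, 230.7]), array([305.6, 230.8])]
[array([319.9, 219.6]), array([313.3, 218.2]), array([306.5, 218.4])]
cols [294 296 298 300 302 304 306 308 310 312 314 316 318 320 322 324 326 328 330 332 334]
196 [ 48  43  47  45  47  43  48  43  46  65 108 167  53  41  42  42  47  44  45  47  44] [169 169 171 169 167 169 165 167 167 168 166]
198 [ 48  46  46  46  46  43  46  46  50  62 121 164  45  42  46  43  44  44  45  42  47] [167 167 171 173 169 169 169 168 167 168 166]
200 [176 173 165 161 104  82  77  59  72  51 145 146  41  45  45  45  42  43  47  46  46] [169 169 168 170 173 170 169 167 171 167 168]
202 [188 186 186 188 141 109 110 110 111  46 161 135  67  94  84  79  64  53  55  45  46] [170 168 168 168 167 171 173 169 169 170 167]
204 [190 188 187 186 149 112 110 110 110  45 157 126  76 111 109 111 108 160 191 182 177] [169 169 168 168 167 166
[... 2291 characters left out ...]
 52  52  51  50  52]
240 [ 48  47  45  46  47  47  51  95 104 107 101  81  46  44  46  45  45  46  45  46  47] [ 51  61 143 164 168 157 121  49  49  53  53]
242 [ 50  47  48  47  47  46  86 109 108 107 106 107  79  44  47  49  47  46  47  47  49] [ 52 130 169 167 167 162 163 119  49  52  51]
244 [ 52  51  51  53  46  49 149 160 156 157 164 178 137  48  46  47  46  45  44  48  46] [ 53 142 167 168 164 163 166 144  54  52  50]
246 [ 55  52  56  51  51  52  95 177 178 177 174 178 119  53  50  49  47  49  50  51  52] [ 54  83 163 168 166 161 169 113  52  51  52]
248 [ 53  52  51  51  53  53  54 104 138 151 145 123  62  53  51  52  54  51  53  52  54] [ 49  54  89 125 139 131 110  59  53  50  52]
```

The side pixels show the tips ending right at the post's top face: the post body is visible below them and its top is hidden. So the real tips sit about 12–15 mm higher than I took them to be. I'll open, go lower while watching the force, and close again.

arm_command(commands=[{"tx": 0,"ty": 0,"tz": 0,"twist": 0},{"tx": 0,"ty": 0,"tz": 0,"twist": 0},{"tx": 0,"ty": 0,"tz": 0,"twist": 0},{"tx": 0,"ty": 0,"tz": 0,"twist": 0},{"tx": 0,"ty": 0,"tz": 0,"twist": 0},{"tx": 0,"ty": 0,"tz": 0.015,"twist": 0},{"tx": 0,"ty": 0,"tz": 0.03,"twist": 0},{"tx": 0,"ty": 0,"tz": 0.044,"twist": 0}], claw=0.5)

```text
t: 25.47
eef_pos: [0.6085, -0.0452, 0.0303]
ee_rot: [3.141, -0.0, -2.47]
force: [0.3, 0.3, -0.2]
width: 0.0427
gripper_force: 0.0
```

arm_command(commands=[{"tx": 0,"ty": 0,"tz": 0,"twist": 0},{"tx": 0,"ty": 0,"tz": 0,"twist": 0},{"tx": 0,"ty": 0,"tz": 0,"twist": 0},{"tx": 0,"ty": 0,"tz": 0,"twist": 0},{"tx": 0,"ty": 0,"tz": 0,"twist": 0},{"tx": 0,"ty": 0,"tz": 0,"twist": 0},{"tx": 0,"ty": 0,"tz": 0,"twist": 0},{"tx": 0,"ty": 0,"tz": 0,"twist": 0}], claw=0)

```text
t: 26.13
eef_pos: [0.6093, -0.0452, 0.0311]
ee_rot: [-3.141, 0.001, -2.47]
force: [2.9, -1.6, -1.3]
width: 0.0135
gripper_force: 5.0
```

The post is gripped (13.5 mm, 5 N). The TCP is 36.3 mm from my axis estimate at 38.9°, which matches. I'll carry it counter-clockwise in 37.6° steps.

arm_command(commands=[{"tx": 0.0005,"ty": -0.012,"tz": 0,"twist": -0.026},{"tx": 0.002,"ty": -0.024,"tz": 0,"twist": -0.052},{"tx": 0.0044,"ty": -0.035,"tz": 0,"twist": -0.078},{"tx": 0.0077,"ty": -0.047,"tz": 0,"twist": -0.104},{"tx": 0.012,"ty": -0.058,"tz": 0,"twist": -0.131},{"tx": 0.017,"ty": -0.0685,"tz": 0,"twist": -0.157},{"tx": 0.023,"ty": -0.079,"tz": 0,"twist": -0.183},{"tx": 0.03,"ty": -0.0885,"tz": 0,"twist": -0.209}], grip_force=8)

```text
t: 26.8
eef_pos: [0.6162, -0.0664, 0.0307]
ee_rot: [3.141, 0.001, -1.809]
force: [0.8, 4.8, -1.1]
width: 0.0133
gripper_force: 8.0
```

The y sign was reversed, so the dial went clockwise to about 2°. The grip is still good. I'll compute the way back counter-clockwise, keeping the yaw until it lines up again.

```bash
cat > arc2.py <<'E'
import numpy as np,sys
x,y,yaw,a0,a1,yaw1=map(float,sys.argv[1:]);ax=np.array([581,-68.])
for k in range(1,9):
    f=np.radians(a0+(a1-a0)*min(k,8)/8);d=ax+36.2*np.array([np.cos(f),np.sin(f)])-[x,y];Y=np.radians(yaw)
    print(k,np.round([d@[np.cos(Y),np.sin(Y)]/250,d@[np.sin(Y),-np.cos(Y)]/250,-(yaw1-yaw)*k/8/180],3))
E
python3 arc2.py 616.6 -66.8 -103.8 2 70 -103.8; echo; python3 arc2.py 593.4 -34 -103.8 70 115 -65; python3 -c "
from station import get_state;s=get_state();print(s['eef_pos'],s['ee_rot'])"
```

```text
1 [-0.021  0.005 -0.   ]
2 [-0.04   0.015 -0.   ]
3 [-0.057  0.028 -0.   ]
4 [-0.072  0.044 -0.   ]
5 [-0.085  0.061 -0.   ]
6 [-0.094  0.08  -0.   ]
7 [-0.101  0.1   -0.   ]
8 [-0.105  0.122 -0.   ]

1 [-0.001  0.014 -0.027]
2 [-0.     0.028 -0.054]
3 [ 0.002  0.043 -0.081]
4 [ 0.005  0.056 -0.108]
5 [ 0.01   0.07  -0.135]
6 [ 0.016  0.083 -0.162]
7 [ 0.023  0.095 -0.189]
8 [ 0.031  0.106 -0.216]
[ 0.61621112 -0.06637308  0.03069981] [ 3.14086786e+00  8.38957677e-04 -1.80916510e+00]
```

arm_command(commands=[{"tx": -0.021,"ty": 0.005,"tz": 0,"twist": 0},{"tx": -0.04,"ty": 0.015,"tz": 0,"twist": 0},{"tx": -0.057,"ty": 0.028,"tz": 0,"twist": 0},{"tx": -0.072,"ty": 0.044,"tz": 0,"twist": 0},{"tx": -0.085,"ty": 0.061,"tz": 0,"twist": 0},{"tx": -0.094,"ty": 0.08,"tz": 0,"twist": 0},{"tx": -0.101,"ty": 0.1,"tz": 0,"twist": 0},{"tx": -0.105,"ty": 0.122,"tz": 0,"twist": 0}], grip_force=20)

```text
t: 27.47
eef_pos: [0.5944, -0.0342, 0.0309]
ee_rot: [-3.139, 0.0, -1.815]
force: [6.6, -2.1, -7.1]
width: 0.0127
gripper_force: 20.0
```

arm_command(commands=[{"tx": -0.001,"ty": 0.014,"tz": 0,"twist": -0.027},{"tx": 0,"ty": 0.028,"tz": 0,"twist": -0.054},{"tx": 0.002,"ty": 0.043,"tz": 0,"twist": -0.081},{"tx": 0.005,"ty": 0.056,"tz": 0,"twist": -0.108},{"tx": 0.01,"ty": 0.07,"tz": 0,"twist": -0.135},{"tx": 0.016,"ty": 0.083,"tz": 0,"twist": -0.162},{"tx": 0.023,"ty": 0.095,"tz": 0,"twist": -0.189},{"tx": 0.031,"ty": 0.106,"tz": 0,"twist": -0.216}])

```text
t: 28.13
eef_pos: [0.5673, -0.0348, 0.0309]
ee_rot: [-3.139, -0.001, -1.132]
force: [7.1, -0.7, -7.3]
width: 0.0127
gripper_force: 20.0
```

```bash
python3 - <<'E'
from h import *
import subprocess
for i in range(2): grab_frame("wrist")
s=get_state();cal=calibration("wrist");e=s["eef_pos"]*1000;yaw=np.degrees(s["ee_rot"][2]);print(s["t"],e,yaw,s["force"],s["width"])
ph=np.degrees(np.arctan2(e[1]+68,e[0]-581));print("post angle",ph,np.hypot(e[1]+68,e[0]-581))
for c in("wrist","side","top"):
    if c!="wrist": grab_frame(c)
    for p in spot_point("mark_tip",c)[:2]:
        q=atz(c,p["uv"],.026,cal if c=="wrist" else None)*1000;print(c,p["score"],q,np.degrees(np.arctan2(q[1]+68,q[0]-581)))
    for p in boxes_of("mark",c)[:1]:
        r=p["rect"];q=atz(c,[(r[0]+r[2])/2,(r[1]+r[3])/2],.022,cal if c=="wrist" else None)*1000;print(c,"box",p["score"],q,np.degrees(np.arctan2(q[1]+68,q[0]-581)),np.hypot(q[1]+68,q[0]-581))
print(subprocess.run(["python3","arc2.py",str(e[0]),str(e[1]),str(yaw),str(ph),"151.5","-29"],capture_output=True,text=True).stdout)
E
```

```text
28.2333 [566.62310174 -34.98785755  30.89511005] -64.93062379388496 [ 4.56523496 -0.41540198 -5.46645141] 0.01223945461137799
post angle 113.53328617651253 36.00689868076153
wrist 0.58 [537.63766123 -43.74902565  26.        ] 150.78330693841906
wrist box 0.73 [574.73357725 -98.13632417  22.        ] -101.74646146633471 30.78093709539047
side 0.58 [541.19797411 -39.80897772  26.        ] 144.69077985033525
side box 0.66 [526.94727839 -42.32651336  22.        ] 154.59362773961982 59.83999189772098
1 [-0.001  0.012 -0.025]
2 [ 0.001  0.024 -0.05 ]
3 [ 0.003  0.036 -0.075]
4 [ 0.006  0.047 -0.1  ]
5 [ 0.01   0.059 -0.125]
6 [ 0.015  0.069 -0.15 ]
7 [ 0.021  0.08  -0.175]
8 [ 0.027  0.09  -0.2  ]
```

arm_command(commands=[{"tx": -0.001,"ty": 0.012,"tz": 0,"twist": -0.025},{"tx": 0.001,"ty": 0.024,"tz": 0,"twist": -0.05},{"tx": 0.003,"ty": 0.036,"tz": 0,"twist": -0.075},{"tx": 0.006,"ty": 0.047,"tz": 0,"twist": -0.1},{"tx": 0.01,"ty": 0.059,"tz": 0,"twist": -0.125},{"tx": 0.015,"ty": 0.069,"tz": 0,"twist": -0.15},{"tx": 0.021,"ty": 0.08,"tz": 0,"twist": -0.175},{"tx": 0.027,"ty": 0.09,"tz": 0,"twist": -0.2}])

```text
t: 29.3
eef_pos: [0.5496, -0.0504, 0.0309]
ee_rot: [-3.14, -0.002, -0.504]
force: [7.2, 1.4, -8.5]
width: 0.0126
gripper_force: 20.0
```

arm_command(commands=[{"tx": 0,"ty": 0,"tz": 0,"twist": 0},{"tx": 0,"ty": 0,"tz": 0,"twist": 0},{"tx": 0,"ty": 0,"tz": 0,"twist": 0},{"tx": 0,"ty": 0,"tz": 0,"twist": 0},{"tx": 0,"ty": 0,"tz": 0,"twist": 0},{"tx": 0,"ty": 0,"tz": 0,"twist": 0},{"tx": 0,"ty": 0,"tz": 0,"twist": 0},{"tx": 0,"ty": 0,"tz": 0,"twist": 0}], claw=0.5)

```text
t: 29.97
eef_pos: [0.5481, -0.0512, 0.0309]
ee_rot: [3.142, 0.0, -0.506]
force: [-0.2, -0.2, 1.3]
width: 0.0438
gripper_force: 0.0
```

arm_command(commands=[{"tx": 0,"ty": 0,"tz": -0.05,"twist": 0},{"tx": 0,"ty": 0,"tz": -0.12,"twist": 0},{"tx": 0,"ty": 0,"tz": -0.22,"twist": 0},{"tx": 0,"ty": 0,"tz": -0.32,"twist": 0},{"tx": 0,"ty": 0,"tz": -0.42,"twist": 0},{"tx": 0,"ty": 0,"tz": -0.5,"twist": 0},{"tx": 0,"ty": 0,"tz": -0.54,"twist": 0},{"tx": 0,"ty": 0,"tz": -0.54,"twist": 0}])

```text
t: 30.63
eef_pos: [0.5495, -0.051, 0.1683]
ee_rot: [-3.139, -0.003, -0.506]
force: [0.6, 0.1, -1.1]
width: 0.0439
gripper_force: 0.0
```

```bash
cat > ang.py <<'E'
from h import *
import sys
for i in range(3): save("wrist",sys.argv[1])
s=get_state();cal=calibration("wrist");print(s["t"],s["eef_pos"],s["ee_rot"])
for c in("wrist","side","top"):
    if c!="wrist": save(c,sys.argv[1]+c)
    for n,z in(("dial_axis",.026),("mark_tip",.026),("pointer",.026),("post_top",.058)):
        for p in spot_point(n,c)[:1]:
            q=atz(c,p["uv"],z,cal if c=="wrist" else None)*1000;print(c,n,p["score"],np.round(p["uv"]),q[:2].round(1),np.degrees(np.arctan2(q[1]+68,q[0]-581)).round(1))
    for n in("mark",):
        for r in regions_of(n,c)[:2]: print(c,n,r["score"],r["rect"])
E
python3 ang.py a1
```

```text
30.7833 [ 0.54735181 -0.05113217  0.16463968] [ 3.14082763e+00  1.51884350e-03 -5.06519936e-01]
wrist dial_axis 0.82 [286. 155.] [577.3 -68.8] -167.7
wrist mark_tip 0.65 [286. 202.] [536.  -46.1] 154.1
wrist pointer 0.94 [280. 201.] [538.9 -41.3] 147.5
wrist post_top 0.58 [283. 198.] [548.4 -49.8] 150.8
side dial_axis 0.65 [311. 249.] [573.7 -76.8] -129.7
side mark_tip 0.42 [286. 247.] [542.6 -43.1] 147.0
side pointer 0.73 [289. 250.] [541.5 -51.4] 157.1
side post_top 0.9 [294. 238.] [546.9 -57.7] 163.2
```

The post is released. I'll back off for a clear view of the tab and pointer.

arm_command(commands=[{"tx": -0.03,"ty": 0,"tz": 0,"twist": 0},{"tx": -0.08,"ty": 0,"tz": 0,"twist": 0},{"tx": -0.14,"ty": 0,"tz": 0,"twist": 0},{"tx": -0.19,"ty": 0,"tz": 0,"twist": 0},{"tx": -0.23,"ty": 0,"tz": 0,"twist": 0},{"tx": -0.26,"ty": 0,"tz": 0,"twist": 0},{"tx": -0.26,"ty": 0,"tz": 0,"twist": 0},{"tx": -0.26,"ty": 0,"tz": 0,"twist": 0}])

```text
t: 32.3
eef_pos: [0.4913, -0.0192, 0.1663]
ee_rot: [-3.141, -0.001, -0.505]
force: [-0.4, -0.6, -0.0]
width: 0.0435
gripper_force: 0.0
```

```bash
python3 ang.py a2; python3 - <<'E'
from h import *
np.set_printoptions(linewidth=260)
# polar unwrap of wrist image at plane z=.026/.020 around axis
cal=calibration("wrist");K=np.array(cal["camera_matrix"]);T=np.linalg.inv(np.array(cal["extrinsics"]))
g=cv2.imread("pics/a2.png",0)
def px(P):
    p=T[:3,:3]@P+T[:3,3];r=np.hypot(p[0],p[1]);th=np.arctan2(r,p[2]);return K[0,2]+K[0,0]*th*p[0]/r,K[1,2]+K[0,0]*th*p[1]/r
A=range(130,173,2);print("    ",list(A))
for z,rs in((.026,(15,20,25,40,44,47)),(.028,(50,52,54,57,60,63,66,69))):
    for r in rs:
        row=[]
        for a in A:
            t=np.radians(a);u,v=px(np.array([.581+r/1e3*np.cos(t),-.068+r/1e3*np.sin(t),z]));row.append(int(g[int(round(v)),int(round(u))]))
        print(z,r,row)
E
```

```text
32.45 [ 0.49171814 -0.0196724   0.16588243] [ 3.14158390e+00 -1.73682667e-04 -5.06192383e-01]
wrist dial_axis 0.45 [432.  35.] [ 564.4 -234.3] -95.7
wrist mark_tip 0.58 [282. 137.] [539.2 -42.8] 148.9
wrist pointer 0.6 [284. 139.] [536.2 -43.5] 151.4
wrist post_top 0.98 [283. 127.] [548.3 -49.1] 150.0
wrist mark 0.61 [280.5, 136.3, 288.3, 154.1]
side dial_axis 0.71 [314. 248.] [577.8 -78.6] -106.8
side mark_tip 0.53 [282. 250.] [533.1 -43.8] 153.2
side pointer 0.73 [283. 252.] [530.7 -46.9] 157.2
side post_top 0.61 [293. 235.] [549.6 -51.8] 152.8
side mark 0.51 [273.4, 251.0, 284.8, 258.0]
side mark 0.24 [338.7, 244.9, 387.9, 292.6]
top mark 0.21 [374.2, 121.6, 409.4, 163.2]
     [130, 132, 134, 136, 138, 140, 142, 144, 146, 148, 150, 152, 154, 156, 158, 160, 162, 164, 166, 168, 170, 172]
0.026 15 [51, 51, 48, 80, 80, 144, 144, 209, 209, 227, 227, 228, 228, 226, 226, 200, 137, 137, 75, 75, 57, 57]
0.026 20 [49, 45, 44, 49, 47, 83, 83, 152, 211, 228, 228, 230, 225, 225, 199, 134, 75, 75, 50, 45, 45, 48]
0.026 25 [45, 47, 46, 43, 46, 52, 85, 85, 151, 211, 227, 231, 225, 198, 135, 74, 4
[... 595 characters left out ...]
 225, 229, 230, 229, 229, 211, 148, 153, 162, 163, 164, 183, 220, 161, 203, 229, 230, 230, 229, 224]
0.028 57 [183, 199, 229, 229, 227, 229, 230, 217, 177, 165, 187, 182, 159, 190, 222, 178, 220, 229, 230, 230, 231, 225]
0.028 60 [224, 207, 206, 184, 165, 181, 192, 159, 180, 143, 181, 175, 154, 204, 228, 229, 230, 230, 230, 230, 231, 229]
0.028 63 [155, 142, 143, 145, 143, 146, 142, 160, 150, 113, 170, 176, 163, 200, 227, 229, 229, 228, 229, 229, 231, 228]
0.028 66 [140, 140, 137, 140, 142, 140, 142, 146, 146, 108, 115, 112, 116, 174, 229, 231, 225, 218, 229, 230, 230, 230]
0.028 69 [141, 139, 140, 140, 142, 144, 140, 140, 141, 128, 124, 114, 120, 149, 176, 218, 182, 142, 181, 204, 211, 224]
```

The polar unwrap shows the pointer line at about 151° and the tab at about 150.5°, so they're aligned well inside the ±6.9° allowed. Handing in.

```bash
python3 -c "
from station import job_done;print(job_done())"
```

```text
the job is handed in; nothing more can be done
None
```

I seated and released the cassette in the stand's free slot, then turned the dial until its pointer lined up with the tab to within about 1°. I handed the job in at about 33 s. The hand-in returned no verdict, so I don't know if it passed.

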